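Snap the lid onto the nested steel tubs

ROBOT

A 6-joint arm with a two-finger parallel gripper is mounted at the origin on the work surface. World frame = base frame: x ahead of the robot, y to its left, z up, the work surface at z = 0. Lengths are in m, angles in rad, forces in N, time in s.
With the tool pointing down it reaches from about 0.375 to 0.9 m from the base axis. Payload 3.1 kg.
Tool frame: the origin (TCP) lies between the finger pads; the fingertips stand 19 mm ahead of it and the grasp point (between the pads) is the TCP; z points along the fingers, y is the direction in which the jaws open and shut (so a half turn about z gives the same grasp; the last joint's range is limited). The gripper opens to 85 mm and grips with 20 to 120 N. Pads are 22 mm wide; open, the fingers measure 114 mm over their backs; the gripper's body (76 mm by 85 mm) begins 54 mm behind the grasp point. The pads swing forward as they close: fully open they stand 13 mm farther back than shut.
Start: joints at [-1.411, 0.527, 1.433, -0, 1.181, -0.178], TCP at [0.207, -0.59, 0.225] pointing down, gripper open.
Joint ranges: [-3.08, 3.08], [-0.75, 2.2], [0.22, 2.44], [-1.43, 4.57], [0, 2.65], [-2.85, 2.85]. Speed limits (rad/s): [2.79, 2.79, 3.14, 3.14, 3.14, 3.14].

INTERFACE

Orientations are given as a unit quaternion [x, y, z, w].
In Python, from rig import get_state, eyes, robot gives the robot as it stands.
- The arm moves only by the tool play_rows, never from a script. Its argument "steps" is a list of rows, each an object of numbers: "dx", "dy", "dz": the shift along the tool's x, y, z in mm; "rx", "ry", "rz": the turn, a rotation vector about the tool's x, y, z in rad; "gripper": the closure, from -1 (fully open) to 1 (shut). A call has 1 to 20 rows; each row shifts and turns the commanded pose from where the row before left it, along the tool's axes as they then stand; what a row does not reach is not made up. A row lasts 1/10 s, in which the tool goes at most 50 mm and 8.59 degrees, less where a joint would pass 70% of its speed; a pose out of reach is approached as far as the arm can. A call is refused whole if a number of a shift passes 50 or a number of a turn 0.15, either way. A call with a gripper value outside its range is refused whole. The fingers move at their own pace and stop on an object; the grip force is fixed at half the most. Time passes only in rows, so rows that do not move let the fingers close. It gives the time, the measured TCP pose, the force and the opening at its end, in the units of the state.
- get_state(): the state, without advancing time (a new reading comes with each control period).
- eyes.snapshot(name): name is "scene" or "top"; returns a dict with "img" (400x640x3 uint8, blue, green, red), "fx", "fy", "cx", "cy" (pixels), "R" (3x3) and "t" (3): a world point X has camera coordinates R X + t. Camera axes: x right, y down, z forward; pixel columns grow to the right and rows downward; lengths in m; the calibration is good to about 2 mm. A picture is of the moment at which its call begins. There is no depth.
- robot.hand_in(): hands the job in, once; it reports no verdict.
The state is a dict: "time": time; "joint_positions": joint angles; "qvel": joint speeds; "tau": joint torques, N m; "ee_pos": TCP position; "orientation": TCP orientation; "force": force on the tool from outside, world axes, zero at the start; "wrist_torque": the same for the moment, N m; "finger_gap": finger opening in m.
Only numpy, scipy, OpenCV 4.12 (cv2) and the standard library are available. Lean on these libraries where they do the work, as an engineer would, in place of code of your own. Each camera call takes 0.05 s, during which the arm holds its last target. There are 200 camera calls.

TASK

The small steel tub is already nested in the big one on the marble sill. Put the lid that fits the big tub on it and press it down until it snaps fully home, flush on the rim all round, then let go. Leave the smaller lid where it lies and leave the blue glass jar standing in its place.

Things in the scene. Friction and masses are not known exactly. Their poses are not given: they have to be found in the camera images.
- lid_knob (a point): The wider of two plain steel lids, which fits the tub: flange 110 mm across, 4 thick; plug below it 30 mm deep, tapering from 75 to 50 mm at the foot; round upright knob on top 24 mm across, 38 tall. Stands plug-down on the sill, 0.15 kg. Point on its axis (z, up) in the knob: 25 mm above the flange's top, 13 below the knob's top, 29 above the flange's underside, 59 above the foot.
- tub_mouth (a point): Fixed open round steel tub, 100 mm across, 85 tall, a smaller tub nested deep inside. Point: centre of the mouth (92 mm wide) at rim height, z up. Four spring beads 9 mm below the rim stop the plug with the flange 10 to 12 mm above the rim; a straight push of about 10 N snaps it home, flange on rim (lid_knob 29 mm above this point). Self-centres from about 8 mm off; any yaw.
- small_lid_knob (a point): The smaller steel lid, not wanted: flange 60 mm across, plug 18 mm deep, same knob (24 mm across, 38 tall). Stands plug-down on the sill on the other side of the tub. Point in its knob, 25 mm above the flange's top, 47 mm above the sill.
- jar_mid (a point): Cobalt blue glass jar with a cork, 68 mm across, 98 mm tall, standing loose beyond the tub. This point is on its axis 50 mm above its foot; z is its axis, up. To be left standing.
Not all that is in view belongs to the job. What is shaped like the part that bears lid_knob but green, purple or red is not meant.

How it is judged:
At the end, for the whole second after the job is handed in: The wide lid is snapped onto the big tub: its flange within 4 mm of the rim, its axis within 12 mm of the tub's and within 5 degrees of upright, and it stays so when let go (z of lid_knob in the frame of tub_mouth between 0.024 and 0.033 m and horizontal distance between lid_knob and tub_mouth below 0.012 m and angle between lid_knob's own z axis and vertical below 0.09 rad); the robot touches nothing.
It fails at once if the smaller lid is moved more than 30 mm (distance of small_lid_knob from where it was at the start of the episode above 0.03 m).
It fails at once if the blue glass jar is moved more than 30 mm or tipped over 20 degrees (distance of jar_mid from where it was at the start of the episode above 0.03 m or angle between jar_mid's own z axis and vertical above 0.35 rad).
It also fails if it takes over 40 s, if anything falls off the work surface, if the arm or the gripper's body presses on something with over 40 N, if the wrist force passes 120 N, or if a joint passes its speed limit or range.

## Working session

There is one attempt and no reset: what is moved stays moved. The work goes in short steps, Python scripts to look and compute and a tool call to move; the robot and the scene stay as the last step left them, time stands still between calls to the robot, and variables do not carry over. Pictures are saved under pics/ and viewed, about 8 in all and at most 12, crops included, and the job is handed in when it is done.

Besides the shell and the picture viewer there is one more tool, called after ">>>" as a command line: name --argument value ..., lists and objects as JSON in quotes. play_rows: Moves the arm, as the interface text tells. Its arguments: {"type":"object","properties":{"steps":{"type":"array","items":{"type":"object","properties":{"dx":{"type":"number"},"dy":{"type":"number"},"dz":{"type":"number"},"rx":{"type":"number"},"ry":{"type":"number"},"rz":{"type":"number"},"gripper":{"type":"number"}}}}},"required":["steps"]}

```bash
mkdir -p pics; cat > h.py <<'E'
import sys; sys.path.insert(0,'.')
import numpy as np, cv2
from rig import get_state, eyes, robot
def ray(s,u,v,z):
    R=np.array(s["R"]);t=np.array(s["t"]);C=-R.T@t
    d=R.T@np.array([(u-s["cx"])/s["fx"],(v-s["cy"])/s["fy"],1]); return C+d*(z-C[2])/d[2]
def proj(s,X):
    c=np.array(s["R"])@X+np.array(s["t"]); return s["fx"]*c[0]/c[2]+s["cx"],s["fy"]*c[1]/c[2]+s["cy"]
E
python3 - <<'E'
from h import *
for n in("scene","top"):
    s=eyes.snapshot(n);cv2.imwrite(f"pics/{n}0.png",s["img"]);R=np.array(s["R"]);print(n,-R.T@s["t"],R.round(3).tolist(),s["fx"])
print(get_state())
E
```

```text
scene [1.10261105 0.34193577 0.68373659] [[-0.453, 0.891, 0.015], [0.589, 0.312, -0.745], [-0.669, -0.328, -0.667]] 396.1477362138876
top [0.27381419 0.05910897 1.17110967] [[0.012, -1.0, 0.011], [-0.982, -0.013, -0.187], [0.187, -0.008, -0.982]] 400.9128234990475
{'time': 0.1, 'joint_positions': array([-1.41149824e+00,  5.28357554e-01,  1.43377393e+00, -1.66143925e-06,
        1.18145014e+00, -1.78451450e-01]), 'qvel': array([-1.29403360e-04, -7.32920528e-05, -2.65424898e-03,  1.12987104e-03,
        1.82913573e-04,  9.97373574e-04]), 'tau': array([-9.04449644e-05, -4.43304241e+01, -1.78586823e+01, -1.94214208e-04,
        3.87554450e-03,  6.12571199e-06]), 'ee_pos': array([ 0.20705118, -0.5889993 ,  0.2245412 ]), 'orientation': array([ 9.85773972e-01,  1.68073457e-01,  8.75555033e-06, -9.94449337e-04]), 'force': array([-0.22969968,  0.02508669,  0.04488833]), 'wrist_torque': array([0.04728391, 0.00640891, 0.03744232]), 'finger_gap': 0.08573484751717576}
```

View pics/scene0.png

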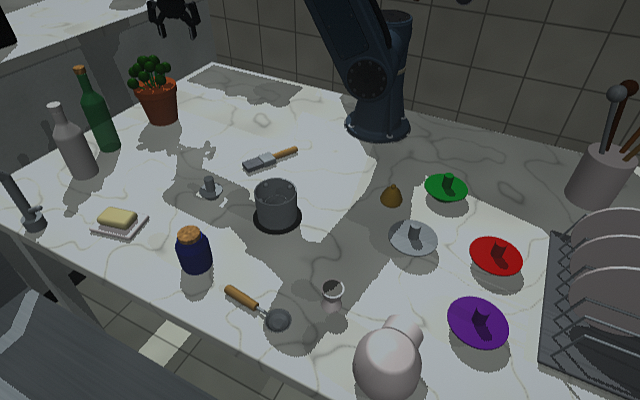

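View pics/top0.png

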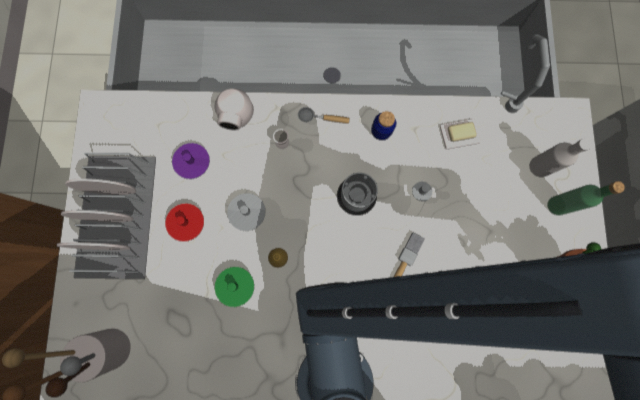

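The scene view shows the grey wide lid at about (413,237), the tub at (277,205), the small lid at (208,188) and the jar at (194,250). The top view has the lid at (245,210), the tub at (357,194), the small lid at (424,190) and the jar at (384,125). Next I'll take enlarged crops to measure.

```bash
python3 - <<'E'
from h import *
a=cv2.imread("pics/top0.png");b=cv2.imread("pics/scene0.png")
f=lambda i,x,y:cv2.resize(i[y:y+70,x:x+95],None,fx=4.2,fy=4.2,interpolation=cv2.INTER_NEAREST)
cv2.imwrite("pics/c1.png",np.vstack([np.hstack([f(a,200,175),f(a,310,160)]),np.hstack([f(b,365,200),f(b,230,170)])]))
T=eyes.snapshot("top");S=eyes.snapshot("scene")
for n,p,q,z in(("lidflange",(245,210),(413,237),.032),("tubrim",(357,194),(277,189),.085),("small",(424,190),(208,188),.03),("jar",(384,118),(188,233),.098)):
    print(n,ray(T,*p,z).round(3),ray(S,*q,z).round(3))
E
```

```text
lidflange [0.468 0.261 0.032] [0.465 0.262 0.032]
tubrim [ 0.508 -0.056  0.085] [ 0.518 -0.059  0.085]
small [ 0.534 -0.258  0.03 ] [ 0.543 -0.252  0.03 ]
jar [ 0.727 -0.133  0.098] [ 0.731 -0.136  0.098]
```

View pics/c1.png

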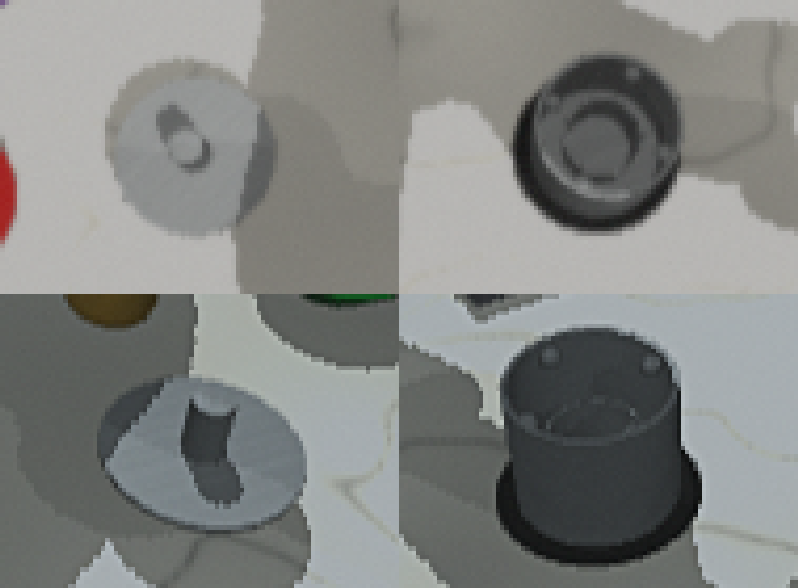

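The crops show the lid flange centred at about (246,211) in top and (413.1,237.9) in scene. The knob top is at (244.5,209.5) and (415.5,225.7). The tub rim centre is at (359.3,191.4) and (275.6,192.0).

```bash
cat >> h.py <<'E'
def tool(targets,start=None):
    from scipy.spatial.transform import Rotation as Ro
    s=get_state();R=Ro.from_quat(s["orientation"]);p=s["ee_pos"]
    for w in targets:
        w=np.array(w);print(w,"tool mm",(R.inv().apply(w-p)*1000).round(1));p=w
E
python3 - <<'E'
from h import *
T=eyes.snapshot("top");S=eyes.snapshot("scene")
for n,p,q,z in(("flange",(246,211),(413.1,237.9),.033),("knobtop",(244.5,209.5),(415.5,225.7),.072),("tubrim",(359.3,191.4),(275.6,192.0),.085)):
    print(n,ray(T,*p,z).round(4),ray(S,*q,z).round(4))
tool([(.38,-.35,.225),(.48,-.1,.225),(.467,.262,.2)])
E
```

```text
flange [0.4645 0.2576 0.033 ] [0.4688 0.2627 0.033 ]
knobtop [0.4621 0.2552 0.072 ] [0.4696 0.2614 0.072 ]
tubrim [ 0.5152 -0.0629  0.085 ] [ 0.5287 -0.0558  0.085 ]
[ 0.38  -0.35   0.225] tool mm [ 2.424e+02 -1.686e+02  2.000e-01]
[ 0.48  -0.1    0.225] tool mm [ 1.772e+02 -2.027e+02  2.000e-01]
[0.467 0.262 0.2  ] tool mm [ 107.7 -345.8   25.3]
```

>>> play_rows --steps '[{"dx":40.4,"dy":-28.1,"gripper":-1},{"dx":40.4,"dy":-28.1,"gripper":-1},{"dx":40.4,"dy":-28.1,"gripper":-1},{"dx":40.4,"dy":-28.1,"gripper":-1},{"dx":40.4,"dy":-28.1,"gripper":-1},{"dx":40.4,"dy":-28.1,"gripper":-1},{"dx":29.5,"dy":-33.8,"gripper":-1},{"dx":29.5,"dy":-33.8,"gripper":-1},{"dx":29.5,"dy":-33.8,"gripper":-1},{"dx":29.5,"dy":-33.8,"gripper":-1},{"dx":29.5,"dy":-33.8,"gripper":-1},{"dx":29.5,"dy":-33.8,"gripper":-1},{"dx":13.3,"dy":-43,"dz":3,"gripper":-1},{"dx":13.3,"dy":-43,"dz":3,"gripper":-1},{"dx":13.3,"dy":-43,"dz":3,"gripper":-1},{"dx":13.3,"dy":-43,"dz":3,"gripper":-1},{"dx":13.3,"dy":-43,"dz":3,"gripper":-1},{"dx":13.3,"dy":-43,"dz":3,"gripper":-1},{"dx":13.3,"dy":-43,"dz":3,"gripper":-1},{"dx":13.3,"dy":-43,"dz":3,"gripper":-1}]'

```text
validation failed for argument at $.st...
```

>>> play_rows --steps '[{"dx":40.4,"dy":-28.1,"dz":0,"rx":0,"ry":0,"rz":0,"gripper":-1}]'

```text
time: 0.4
ee_pos: [0.2337, -0.5548, 0.2255]
orientation: [0.986, 0.165, -0.001, 0.003]
force: [0.9, -0.0, -0.3]
finger_gap: 0.0853
```

A row with all seven keys is accepted, so I'll write every row in full.

>>> play_rows --steps '[{"dx":40.4,"dy":-28.1,"dz":0,"rx":0,"ry":0,"rz":0,"gripper":-1},{"dx":40.4,"dy":-28.1,"dz":0,"rx":0,"ry":0,"rz":0,"gripper":-1},{"dx":40.4,"dy":-28.1,"dz":0,"rx":0,"ry":0,"rz":0,"gripper":-1},{"dx":40.4,"dy":-28.1,"dz":0,"rx":0,"ry":0,"rz":0,"gripper":-1},{"dx":40.4,"dy":-28.1,"dz":0,"rx":0,"ry":0,"rz":0,"gripper":-1},{"dx":29.5,"dy":-33.8,"dz":0,"rx":0,"ry":0,"rz":0,"gripper":-1},{"dx":29.5,"dy":-33.8,"dz":0,"rx":0,"ry":0,"rz":0,"gripper":-1},{"dx":29.5,"dy":-33.8,"dz":0,"rx":0,"ry":0,"rz":0,"gripper":-1},{"dx":29.5,"dy":-33.8,"dz":0,"rx":0,"ry":0,"rz":0,"gripper":-1},{"dx":29.5,"dy":-33.8,"dz":0,"rx":0,"ry":0,"rz":0,"gripper":-1},{"dx":29.5,"dy":-33.8,"dz":0,"rx":0,"ry":0,"rz":0,"gripper":-1}]'

```text
time: 1.5
ee_pos: [0.4803, -0.0985, 0.2256]
orientation: [0.986, 0.168, 0.0, 0.0]
force: [0.2, -0.2, 0.5]
finger_gap: 0.0857
```

>>> play_rows --steps '[{"dx":13.3,"dy":-43,"dz":3,"rx":0,"ry":0,"rz":0,"gripper":-1},{"dx":13.3,"dy":-43,"dz":3,"rx":0,"ry":0,"rz":0,"gripper":-1},{"dx":13.3,"dy":-43,"dz":3,"rx":0,"ry":0,"rz":0,"gripper":-1},{"dx":13.3,"dy":-43,"dz":3,"rx":0,"ry":0,"rz":0,"gripper":-1},{"dx":13.3,"dy":-43,"dz":3,"rx":0,"ry":0,"rz":0,"gripper":-1},{"dx":13.3,"dy":-43,"dz":3,"rx":0,"ry":0,"rz":0,"gripper":-1},{"dx":13.3,"dy":-43,"dz":3,"rx":0,"ry":0,"rz":0,"gripper":-1},{"dx":13.3,"dy":-43,"dz":3,"rx":0,"ry":0,"rz":0,"gripper":-1},{"dx":0,"dy":0,"dz":0,"rx":0,"ry":0,"rz":0,"gripper":-1},{"dx":0,"dy":0,"dz":0,"rx":0,"ry":0,"rz":0,"gripper":-1}]'

```text
time: 2.5
ee_pos: [0.4657, 0.2604, 0.2012]
orientation: [0.986, 0.17, -0.0, 0.0]
force: [0.8, -0.9, -0.1]
finger_gap: 0.0854
```

```bash
python3 - <<'E'
from h import *
print(get_state()["joint_positions"].round(2))
tool([(.4665,.260,.2),(.4665,.260,.059)])
a=cv2.imread("pics/top0.png").astype(int);b=cv2.imread("pics/scene0.png").astype(int)
# dark masks around the tub: print hsv/grey rows/cols through the rim
for n,i,x,y in(("top",a,359,191),("scene",b,275,191)):
    g=i.sum(2)//3
    print(n,"row",y,g[y,x-28:x+29].tolist()); print("col",x,g[y-24:y+45,x].tolist())
S=eyes.snapshot("scene");T=eyes.snapshot("top")
for c in((.515,-.06),(.522,-.06)):
  for s,nm in((T,"top"),(S,"scene")):
    th=np.linspace(0,6.28,60);
    for z,r in((.085,.05),(0,.05)):
      P=np.array([proj(s,np.array([c[0]+r*np.cos(t),c[1]+r*np.sin(t),z])) for t in th]);print(c,nm,z,P.min(0).round(1),P.max(0).round(1))
E
```

```text
[ 0.3   0.44  1.69 -0.    1.02  1.53]
[0.4665 0.26   0.2   ] tool mm [0.7 0.7 1.2]
[0.4665 0.26   0.059 ] tool mm [ 1.00e-01 -1.00e-01  1.41e+02]
top row 191 [177, 159, 141, 137, 138, 131, 71, 34, 21, 26, 47, 82, 97, 94, 92, 93, 93, 91, 85, 86, 92, 94, 93, 91, 94, 93, 93, 94, 92, 91, 93, 89, 77, 49, 47, 57, 78, 84, 90, 83, 52, 43, 54, 57, 58, 80, 109, 125, 129, 127, 129, 130, 130, 128, 129, 131, 130]
col 359 [133, 132, 133, 132, 127, 114, 88, 51, 49, 49, 48, 48, 48, 54, 71, 91, 80, 53, 52, 52, 65, 85, 94, 91, 92, 92, 90, 91, 93, 94, 92, 93, 92, 89, 76, 61, 78, 93, 108, 122, 109, 80, 77, 70, 51, 30, 29, 53, 124, 176, 181, 180, 181, 180, 180, 180, 182, 182, 180, 179, 182, 180, 181, 180, 181, 180, 181, 180, 180]
scene row 191 [91, 79, 176, 171, 169, 172, 160, 68, 50, 42, 45, 51, 51, 55, 54, 55, 57, 56, 58, 57, 58, 57, 61, 58, 58, 59, 59, 61, 57, 54, 55, 56, 56, 58, 58, 58, 57, 58, 57, 60, 57, 58, 57, 57, 56, 56, 53, 45, 55, 114, 181, 174, 171, 172, 170, 172, 171]
col 275 [134, 178, 172, 172, 173, 172, 172, 172, 174, 179, 150, 74, 55, 60, 60, 60, 60, 60, 59, 60, 61, 61, 60, 61, 57, 56, 58, 57, 63, 58, 58, 58, 55, 56, 53, 55, 52, 66, 70, 55, 56, 56, 56, 56, 57, 57, 57, 56, 57, 58, 56, 56, 57, 57, 55, 56, 55, 57, 55, 56, 56, 59, 50, 30, 22, 25, 18, 52, 97]
(0.515, -0.06) top 0.085 [340.3 174. ] [376.3 209.2]
(0.515, -0.06) top 0 [338.5 181.3] [371.9 214.1]
(0.515, -0.06) scene 0.085 [255.5 174.8] [298.6 202.5]
(0.515, -0.06) scene 0 [258.8 200.7] [299.3 228.9]
(0.522, -0.06) top 0.085 [340.3 171.6] [376.2 206.7]
(0.522, -0.06) top 0 [338.5 179. ] [371.9 211.8]
(0.522, -0.06) scene 0.085 [253.8 176.3] [297.1 204.3]
(0.522, -0.06) scene 0 [257.2 202.4] [297.9 230.7]
```

>>> play_rows --steps '[{"dx":0.7,"dy":0.5,"dz":35,"rx":0,"ry":0,"rz":0,"gripper":-1},{"dx":0,"dy":0,"dz":35,"rx":0,"ry":0,"rz":0,"gripper":-1},{"dx":0,"dy":0,"dz":25,"rx":0,"ry":0,"rz":0,"gripper":-1},{"dx":0,"dy":0,"dz":20,"rx":0,"ry":0,"rz":0,"gripper":-1},{"dx":0,"dy":0,"dz":15,"rx":0,"ry":0,"rz":0,"gripper":-1},{"dx":0,"dy":0,"dz":10,"rx":0,"ry":0,"rz":0,"gripper":-1},{"dx":0,"dy":0,"dz":0,"rx":0,"ry":0,"rz":0,"gripper":-1},{"dx":0,"dy":0,"dz":0,"rx":0,"ry":0,"rz":0,"gripper":-1}]'

```text
time: 3.4
ee_pos: [0.4676, 0.2587, 0.0619]
orientation: [0.986, 0.167, 0.0, -0.0]
force: [0.9, 0.0, 0.2]
finger_gap: 0.0854
```

```bash
python3 - <<'E'
from h import *
T=eyes.snapshot("top");S=eyes.snapshot("scene")
f=lambda i,x,y:cv2.resize(i[y:y+80,x:x+90],None,fx=4.4,fy=4.4)
cv2.imwrite("pics/g1.png",np.hstack([f(T["img"],200,165),f(S["img"],368,175)]))
E
```

```text
(no output)
```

View pics/g1.png

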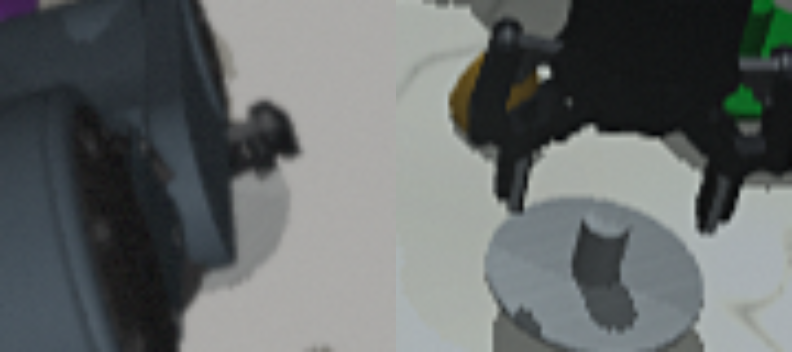

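The lid stands between the fingers, but the tips (mid about (611,215) in the crop) look slightly far or high relative to the knob. I'll check that against the projection.

```bash
python3 - <<'E'
from h import *
S=eyes.snapshot("scene");p=get_state()["ee_pos"];print(p)
for n,X in(("tipmid",[p[0],p[1],p[2]-.006]),("knobtop",[.467,.26,.072]),("knobbase",[.467,.26,.034])):
    u,v=proj(S,np.array(X));print(n,u,v,"crop",(u-368)*4.4+396,(v-175)*4.4)
for q in((512,205),(710,225),(611,215)):
    u,v=(q[0]-396)/4.4+368,q[1]/4.4+175
    print(q,[ray(S,u,v,z).round(3).tolist() for z in(.056,.062,.07)])
E
```

```text
[0.4677002  0.2593642  0.06235255]
tipmid 413.5936287604144 229.817175939742 crop 596.6119665458233 241.19557413486476
knobtop 415.21213350699674 224.71172680511992 crop 603.7333874307857 218.73159794252769
knobbase 412.24199467521026 236.64717688022705 crop 590.6647765709251 271.247578272999
(512, 205) [[0.463, 0.213, 0.056], [0.469, 0.215, 0.062], [0.477, 0.216, 0.07]]
(710, 225) [[0.43, 0.307, 0.056], [0.436, 0.307, 0.062], [0.445, 0.308, 0.07]]
(611, 215) [[0.446, 0.26, 0.056], [0.452, 0.261, 0.062], [0.461, 0.262, 0.07]]
```

>>> play_rows --steps '[{"dx":0,"dy":0,"dz":2.5,"rx":0,"ry":0,"rz":0,"gripper":-0.3},{"dx":0,"dy":0,"dz":0,"rx":0,"ry":0,"rz":0,"gripper":0.2},{"dx":0,"dy":0,"dz":0,"rx":0,"ry":0,"rz":0,"gripper":1},{"dx":0,"dy":0,"dz":0,"rx":0,"ry":0,"rz":0,"gripper":1},{"dx":0,"dy":0,"dz":0,"rx":0,"ry":0,"rz":0,"gripper":1},{"dx":0,"dy":0,"dz":0,"rx":0,"ry":0,"rz":0,"gripper":1},{"dx":0,"dy":0,"dz":0,"rx":0,"ry":0,"rz":0,"gripper":1},{"dx":0,"dy":0,"dz":0,"rx":0,"ry":0,"rz":0,"gripper":1}]'

```text
time: 4.35
ee_pos: [0.467, 0.2596, 0.0592]
orientation: [0.986, 0.168, 0.0, -0.0]
force: [-1.4, 0.9, 5.5]
finger_gap: 0.0204
```

```bash
python3 - <<'E'
from h import *
S=eyes.snapshot("scene")
cv2.imwrite("pics/g2.png",cv2.resize(S["img"][170:260,360:470],None,fx=4.4,fy=4.4));tool([(.4667,.26,.19),(.520,-.061,.19),(.520,-.061,.16)])
E
```

```text
[0.4667 0.26   0.19  ] tool mm [-1.000e-01 -6.000e-01 -1.307e+02]
[ 0.52  -0.061  0.19 ] tool mm [-5.610e+01  3.205e+02 -1.000e-01]
[ 0.52  -0.061  0.16 ] tool mm [-0.  0. 30.]
```

View pics/g2.png

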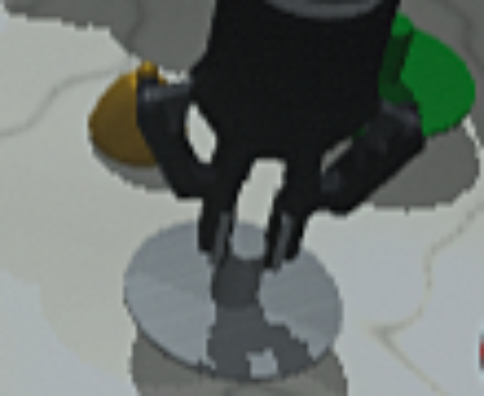

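>>> play_rows --steps '[{"dx":0,"dy":0,"dz":-10,"rx":0,"ry":0,"rz":0,"gripper":1},{"dx":0,"dy":0,"dz":-20,"rx":0,"ry":0,"rz":0,"gripper":1},{"dx":0,"dy":0,"dz":0,"rx":0,"ry":0,"rz":0,"gripper":1},{"dx":0,"dy":0,"dz":0,"rx":0,"ry":0,"rz":0,"gripper":1}]'

```text
time: 4.8
ee_pos: [0.4671, 0.2592, 0.089]
orientation: [0.986, 0.168, 0.0, 0.0]
force: [-0.1, 0.5, -2.7]
finger_gap: 0.0206
```

```bash
python3 - <<'E'
from h import *
S=eyes.snapshot("scene");T=eyes.snapshot("top");s=get_state();print(s["finger_gap"],s["ee_pos"],s["force"])
cv2.imwrite("pics/g3.png",np.hstack([cv2.resize(i[y:y+90,x:x+90],None,fx=4.4,fy=4.4) for i,x,y in((S["img"],370,160),(T["img"],200,165))]))
E
```

```text
0.02054636551577035 [0.46642859 0.25903581 0.08829163] [-0.33776669  0.35686588 -1.27163142]
```

View pics/g3.png

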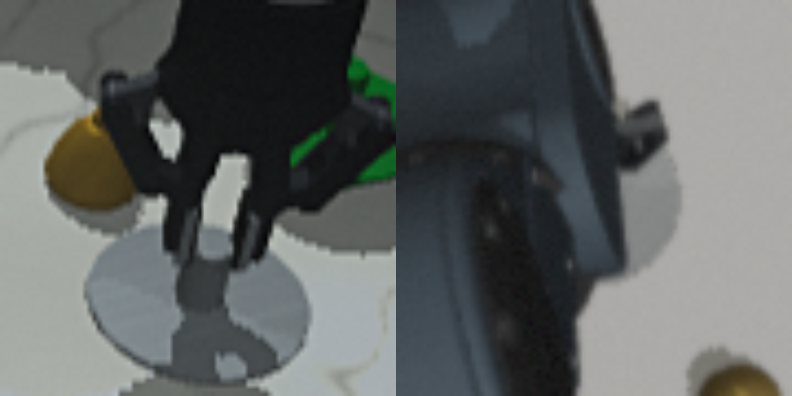

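The lid has lifted with the gripper and looks level: flange ellipse about 85..312 by 225..384 in the crop, and a weight of about 1.3 N. I'll check its offset from the TCP next, since that offset has to be carried to the tub.

```bash
python3 - <<'E'
from h import *
S=eyes.snapshot("scene")
for z in(.058,.062,.066): print(z,ray(S,370+198.5/4.4-.5,160+304.5/4.4-.5,z).round(4))
print("knobtop",ray(S,370+217/4.4-.5,160+235/4.4-.5,.101).round(4))
tool([(.4667,.26,.19),(.520,-.061,.19),(.520,-.061,.16)])
E
```

```text
0.058 [0.465  0.2606 0.058 ]
0.062 [0.4691 0.2611 0.062 ]
0.066 [0.4732 0.2616 0.066 ]
knobtop [0.4592 0.2603 0.101 ]
[0.4667 0.26   0.19  ] tool mm [   0.5   -0.8 -101.9]
[ 0.52  -0.061  0.19 ] tool mm [-5.610e+01  3.205e+02  1.000e-01]
[ 0.52  -0.061  0.16 ] tool mm [ 0.1  0.  30. ]
```

>>> play_rows --steps '[{"dx":0,"dy":0,"dz":-30,"rx":0,"ry":0,"rz":0,"gripper":1},{"dx":0,"dy":0,"dz":-40,"rx":0,"ry":0,"rz":0,"gripper":1},{"dx":0,"dy":0,"dz":-32,"rx":0,"ry":0,"rz":0,"gripper":1},{"dx":-4,"dy":20,"dz":0,"rx":0,"ry":0,"rz":0,"gripper":1},{"dx":-6,"dy":35,"dz":0,"rx":0,"ry":0,"rz":0,"gripper":1},{"dx":-6,"dy":35,"dz":0,"rx":0,"ry":0,"rz":0,"gripper":1},{"dx":-6,"dy":35,"dz":0,"rx":0,"ry":0,"rz":0,"gripper":1},{"dx":-6,"dy":35,"dz":0,"rx":0,"ry":0,"rz":0,"gripper":1},{"dx":-6,"dy":35,"dz":0,"rx":0,"ry":0,"rz":0,"gripper":1},{"dx":-6,"dy":35,"dz":0,"rx":0,"ry":0,"rz":0,"gripper":1},{"dx":-6,"dy":35,"dz":0,"rx":0,"ry":0,"rz":0,"gripper":1},{"dx":-5.5,"dy":30,"dz":0,"rx":0,"ry":0,"rz":0,"gripper":1},{"dx":-4.5,"dy":25,"dz":0,"rx":0,"ry":0,"rz":0,"gripper":1},{"dx":0,"dy":0,"dz":15,"rx":0,"ry":0,"rz":0,"gripper":1},{"dx":0,"dy":0,"dz":15,"rx":0,"ry":0,"rz":0,"gripper":1},{"dx":0,"dy":0,"dz":0,"rx":0,"ry":0,"rz":0,"gripper":1},{"dx":0,"dy":0,"dz":0,"rx":0,"ry":0,"rz":0,"gripper":1}]'

```text
time: 6.65
ee_pos: [0.5197, -0.061, 0.1603]
orientation: [0.986, 0.168, -0.001, -0.0]
force: [-0.2, 0.0, -1.6]
finger_gap: 0.0205
```

```bash
python3 - <<'E'
from h import *
S=eyes.snapshot("scene");T=eyes.snapshot("top");s=get_state();print(s["finger_gap"],s["ee_pos"],s["force"])
cv2.imwrite("pics/p1.png",np.hstack([cv2.resize(i[y:y+110,x:x+90],None,fx=4.4,fy=4.4) for i,x,y in((S["img"],230,130),(T["img"],315,145))]))
tool([(.5195,-.0615,.16)])
E
```

```text
0.020497195258948577 [ 0.52054036 -0.06105539  0.1612641 ] [-0.50458242 -0.04030801 -1.74027757]
[ 0.5195 -0.0615  0.16  ] tool mm [-1.1  0.1  1.3]
```

View pics/p1.png

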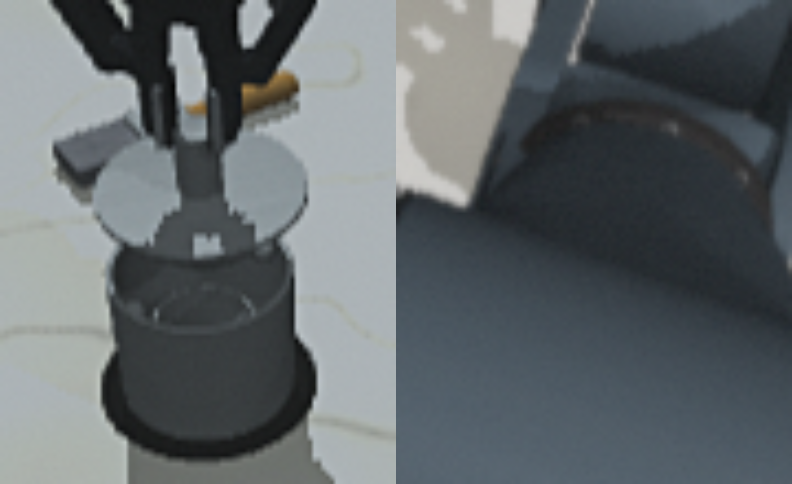

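The lid hangs level over the tub. The flange centre is at crop (201,196) and the tub rim centre is at about (202,271).

```bash
python3 - <<'E'
from h import *
S=eyes.snapshot("scene")
print("lid",ray(S,275.3,174.05,.1305).round(4),"tub",ray(S,275.2,191.4,.085).round(4))
for X in((.5205,-.061,.1305),(.52,-.061,.085)): print(np.round(proj(S,np.array(X)),1))
E
```

```text
lid [ 0.52   -0.0587  0.1305] tub [ 0.5273 -0.0577  0.085 ]
[274.3 173.9]
[275.6 189.2]
```

>>> play_rows --steps '[{"dx":2,"dy":0.7,"dz":10,"rx":0,"ry":0,"rz":0,"gripper":1},{"dx":0,"dy":0,"dz":10,"rx":0,"ry":0,"rz":0,"gripper":1},{"dx":0,"dy":0,"dz":7,"rx":0,"ry":0,"rz":0,"gripper":1},{"dx":0,"dy":0,"dz":4,"rx":0,"ry":0,"rz":0,"gripper":1},{"dx":0,"dy":0,"dz":0,"rx":0,"ry":0,"rz":0,"gripper":1},{"dx":0,"dy":0,"dz":0,"rx":0,"ry":0,"rz":0,"gripper":1}]'

```text
time: 7.4
ee_pos: [0.5227, -0.0615, 0.1298]
orientation: [0.986, 0.168, 0.0, 0.0]
force: [1.5, -1.1, -0.7]
finger_gap: 0.0206
```

>>> play_rows --steps '[{"dx":0,"dy":0,"dz":2,"rx":0,"ry":0,"rz":0,"gripper":1},{"dx":0,"dy":0,"dz":2,"rx":0,"ry":0,"rz":0,"gripper":1},{"dx":0,"dy":0,"dz":1,"rx":0,"ry":0,"rz":0,"gripper":1},{"dx":0,"dy":0,"dz":0,"rx":0,"ry":0,"rz":0,"gripper":1}]'

```text
time: 7.8
ee_pos: [0.5241, -0.0616, 0.1259]
orientation: [0.986, 0.168, 0.002, 0.001]
force: [2.2, 0.8, 4.8]
finger_gap: 0.0203
```

>>> play_rows --steps '[{"dx":0,"dy":0,"dz":1,"rx":0,"ry":0,"rz":0,"gripper":1},{"dx":0,"dy":0,"dz":1,"rx":0,"ry":0,"rz":0,"gripper":1},{"dx":0,"dy":0,"dz":1,"rx":0,"ry":0,"rz":0,"gripper":1},{"dx":0,"dy":0,"dz":0,"rx":0,"ry":0,"rz":0,"gripper":1}]'

```text
time: 8.2
ee_pos: [0.5241, -0.0617, 0.1233]
orientation: [0.986, 0.168, 0.002, 0.001]
force: [2.0, -0.3, 8.9]
finger_gap: 0.0203
```

>>> play_rows --steps '[{"dx":0,"dy":0,"dz":2,"rx":0,"ry":0,"rz":0,"gripper":1},{"dx":0,"dy":0,"dz":2,"rx":0,"ry":0,"rz":0,"gripper":1},{"dx":0,"dy":0,"dz":1,"rx":0,"ry":0,"rz":0,"gripper":1},{"dx":0,"dy":0,"dz":0,"rx":0,"ry":0,"rz":0,"gripper":1}]'

```text
time: 8.6
ee_pos: [0.5215, -0.0611, 0.1162]
orientation: [0.986, 0.168, -0.001, -0.0]
force: [1.5, -1.7, -4.7]
finger_gap: 0.0201
```

>>> play_rows --steps '[{"dx":0,"dy":0,"dz":2,"rx":0,"ry":0,"rz":0,"gripper":1},{"dx":0,"dy":0,"dz":2,"rx":0,"ry":0,"rz":0,"gripper":1},{"dx":0,"dy":0,"dz":0,"rx":0,"ry":0,"rz":0,"gripper":1},{"dx":0,"dy":0,"dz":0,"rx":0,"ry":0,"rz":0,"gripper":1}]'

```text
time: 9.0
ee_pos: [0.5233, -0.0607, 0.1141]
orientation: [0.986, 0.168, 0.001, 0.0]
force: [2.1, 2.2, 9.0]
finger_gap: 0.0204
```

```bash
python3 - <<'E'
from h import *
S=eyes.snapshot("scene");s=get_state();print(s["finger_gap"],s["ee_pos"],s["force"],s["wrist_torque"])
cv2.imwrite("pics/p2.png",cv2.resize(S["img"][130:240,225:325],None,fx=5,fy=5))
E
```

```text
0.02042134687233112 [ 0.52330556 -0.06072893  0.11418716] [1.27244951 2.04440838 8.87831024] [ 0.20336571 -0.26242737 -0.11513465]
```

View pics/p2.png

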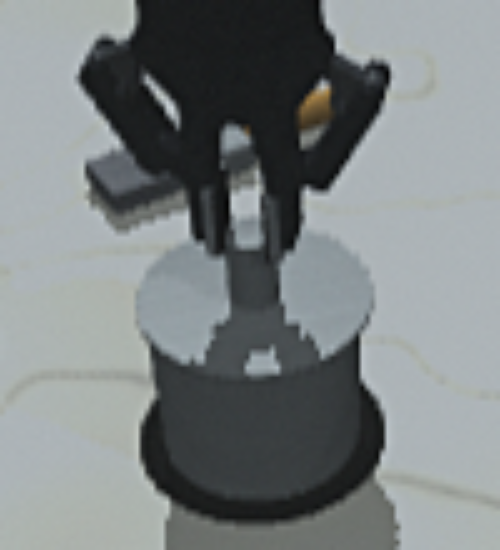

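The lid sits flush on the rim, with the TCP at 0.114 as expected. I'll press a little harder, relax, open the gripper and withdraw.

>>> play_rows --steps '[{"dx":0,"dy":0,"dz":2,"rx":0,"ry":0,"rz":0,"gripper":1},{"dx":0,"dy":0,"dz":2,"rx":0,"ry":0,"rz":0,"gripper":1},{"dx":0,"dy":0,"dz":0,"rx":0,"ry":0,"rz":0,"gripper":1}]'

```text
time: 9.35
ee_pos: [0.5234, -0.0607, 0.1139]
orientation: [0.986, 0.168, 0.002, 0.001]
force: [-4.4, 3.7, 35.9]
finger_gap: 0.0201
```

>>> play_rows --steps '[{"dx":0,"dy":0,"dz":-4,"rx":0,"ry":0,"rz":0,"gripper":1},{"dx":0,"dy":0,"dz":-0.5,"rx":0,"ry":0,"rz":0,"gripper":-1},{"dx":0,"dy":0,"dz":0,"rx":0,"ry":0,"rz":0,"gripper":-1},{"dx":0,"dy":0,"dz":0,"rx":0,"ry":0,"rz":0,"gripper":-1},{"dx":0,"dy":0,"dz":0,"rx":0,"ry":0,"rz":0,"gripper":-1},{"dx":0,"dy":0,"dz":0,"rx":0,"ry":0,"rz":0,"gripper":-1},{"dx":0,"dy":0,"dz":0,"rx":0,"ry":0,"rz":0,"gripper":-1},{"dx":0,"dy":0,"dz":-15,"rx":0,"ry":0,"rz":0,"gripper":-1},{"dx":0,"dy":0,"dz":-30,"rx":0,"ry":0,"rz":0,"gripper":-1},{"dx":0,"dy":0,"dz":-40,"rx":0,"ry":0,"rz":0,"gripper":-1},{"dx":0,"dy":0,"dz":-20,"rx":0,"ry":0,"rz":0,"gripper":-1},{"dx":10,"dy":-40,"dz":0,"rx":0,"ry":0,"rz":0,"gripper":-1},{"dx":10,"dy":-40,"dz":0,"rx":0,"ry":0,"rz":0,"gripper":-1},{"dx":10,"dy":-40,"dz":0,"rx":0,"ry":0,"rz":0,"gripper":-1},{"dx":10,"dy":-40,"dz":0,"rx":0,"ry":0,"rz":0,"gripper":-1},{"dx":10,"dy":-40,"dz":0,"rx":0,"ry":0,"rz":0,"gripper":-1},{"dx":10,"dy":-40,"dz":0,"rx":0,"ry":0,"rz":0,"gripper":-1},{"dx":0,"dy":0,"dz":0,"rx":0,"ry":0,"rz":0,"gripper":-1},{"dx":0,"dy":0,"dz":0,"rx":0,"ry":0,"rz":0,"gripper":-1}]'

```text
time: 11.25
ee_pos: [0.4989, 0.1859, 0.2182]
orientation: [0.986, 0.169, -0.0, 0.0]
force: [0.2, -0.1, -0.4]
finger_gap: 0.0852
```

```bash
python3 - <<'E'
from h import *
S=eyes.snapshot("scene");T=eyes.snapshot("top");s=get_state();print(s["time"],s["finger_gap"],s["ee_pos"],s["force"])
cv2.imwrite("pics/f.png",np.hstack([cv2.resize(S["img"][150:280,165:325],None,fx=2.5,fy=2.5),cv2.resize(T["img"][90:220,300:460],None,fx=2.5,fy=2.5)]))
for X,r in(((.521,-.061,.089),.055),((.521,-.061,.099),.055)):
    for q in(S,T):
        P=np.array([proj(q,np.array(X)+[r*np.cos(t),r*np.sin(t),0]) for t in np.linspace(0,6.28,80)]);print(X,P.min(0).round(1),P.max(0).round(1))
E
```

```text
11.35 0.08565168367421286 [0.4993875  0.18435429 0.21829579] [ 0.03178102 -1.03254912  0.0090545 ]
(0.521, -0.061, 0.089) [251.3 173.4] [299.1 204.1]
(0.521, -0.061, 0.089) [338.9 169.8] [378.6 208.6]
(0.521, -0.061, 0.099) [250.9 170.1] [299.  200.8]
(0.521, -0.061, 0.099) [339.1 168.9] [379.2 207.9]
```

View pics/f.png

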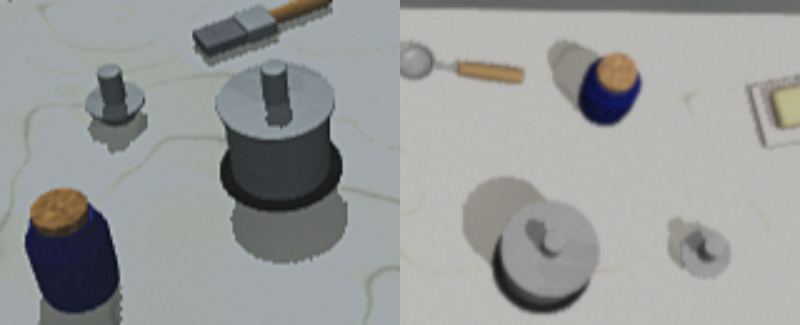

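The lid is level and flush, centred on the tub at scene (275,190). The jar and small lid are undisturbed, and the arm is clear.

```bash
python3 -c "
from h import *
print(robot.hand_in())"
```

```text
the job is handed in; nothing more can be done
None
```

I put the wide grey lid on the big tub, pressed it until it snapped home, let go, moved the arm clear and handed the job in at about 11.4 s. No verdict was reported.

**Snap:** The lid met the beads with the tool at about z = 0.125 m and gave way after about 9 N. It stopped at 0.114 m, which is the flush height. A further push to 36 N moved it only about 0.2 mm.

**Final pictures:** The lid is level and flush on the rim. The small lid and the blue jar are standing where they were. The gripper is open and clear, with only sensor noise on the force reading.

**Checks that disagreed:**
- **Tub position:** The two cameras differed by about 10 mm on the tub's x position. I aimed between them, and the lid self-centred.
- **Knob grip:** The finger opening on the 24 mm knob read 20.4 mm, and the fingertips looked higher or farther back than expected. The grip still held throughout.

The first move call was refused because I left out some keys in its rows. Nothing moved.

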